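# Turn the empty bin's status sign

## Task

Three stock bins stand on the bench, each with a two-sided status sign that spins on a post before its front: a solid disc on one face, a ring on the other. Two bins are full and one is empty: spin the empty bin's sign half a turn, so that its ring face looks out where the disc did, square with the bin's front. Leave the other two signs as they are.

Things in the scene. Friction and masses are not known exactly. Their poses are not given: they have to be found in the camera images.
- bin_empty: empty blue bin, fixed, 180 deep (x), 130 wide (y), 110 mm high (front 55). Origin: centre of underside, on the bench; x points out of its low front, roughly away from the robot; z up. Its sign, a white plate 100 wide, 8 thick, 90-164 mm above the bench, spins about a vertical pivot at its middle, at x=120, y=0 mm. Light friction (1 N at the peg), stays where left; stops 205 degrees either way from square.
- peg_empty (a point): centre (192 mm above the bench) of the round grip peg of the empty bin's sign: 9 diameter, 164-220 mm above the bench, fixed on the plate's top edge 40 mm from the pivot. At the start it is on the bin's +y side, disc face out, within 23 degrees of square; ring out and square puts it at x=120, y=-40 mm in the bin's frame. The peg turns with the plate, so a firm grip should turn with it, at least half as far.
- peg_cartons (a point): a peg like the one above, 28 mm up its 56 mm length, on the sign of the bin filled with small cardboard cartons. This sign is a bystander of the same make.
- peg_couplings (a point): a peg like the one above, 28 mm up its 56 mm length, on the sign of the bin filled with round steel couplings. This sign is a bystander of the same make.

How it is judged:
At the end, for the whole second after the job is handed in: The empty bin's sign stands with its ring face out, square with the bin's front within about 18 degrees (its peg on the bin's -y side, within 13 mm of the line through the pivot parallel to the bin's front) (y of peg_empty in the frame of bin_empty below -0.03 m and x of peg_empty in the frame of bin_empty between 0.107 and 0.133 m); the robot touches nothing.
It fails at once if another bin's sign is turned (its peg moved by more than 15 mm) (distance of any of peg_cartons, peg_couplings from where it was at the start of the episode above 0.015 m).
It also fails if it takes over 35 s, if anything falls off the work surface, if the arm or the gripper's body presses on something with over 40 N, if the wrist force passes 120 N, or if a joint passes its speed limit or range.

## Robot

A 6-joint arm with a two-finger parallel gripper is mounted at the origin on the work surface. World frame = base frame: x ahead of the robot, y to its left, z up, the work surface at z = 0. Lengths are in m, angles in rad, forces in N, time in s.
With the tool pointing down it reaches from about 0.25 to 0.775 m from the base axis. Payload 4 kg.
Tool frame: the origin (TCP) lies on the centre line of the jaws, within the pads' length; the fingertips stand 17 mm ahead of it and the grasp point (between the pads) lies 2 mm behind it; z points along the fingers, y is the line along which they close (so a half turn about z gives the same grasp; the last joint's range is limited). The gripper opens to 94 mm and grips with 3 to 60 N. Pads are 16 mm wide; open, the fingers measure 119 mm over their backs; the gripper's body (75 mm by 177 mm) begins 78 mm behind the grasp point.
Start: joints at [-1.234, 0.087, 1.371, -0, 1.684, -0.103], TCP at [0.234, -0.498, 0.185] pointing down, gripper open.
Joint ranges: [-3.1, 3.1], [-0.76, 2.03], [0.27, 2.55], [-1.08, 4.22], [0.17, 2.65], [-2.57, 2.57]. Speed limits (rad/s): [2.79, 2.79, 3.14, 3.14, 3.14, 3.14].

## Interface

Orientations are given as [roll, pitch, yaw] about the fixed x, y, z axes, in that order (R = Rz(yaw) Ry(pitch) Rx(roll)).
In Python, from bench import robot gives the robot as it stands.
- The arm moves only by the tool servo_tool, never from a script. Its argument "plan" is a list of rows, each a list of 7 numbers: the shift along the tool's x, y, z normalised to -1 to 1, where 1 is 0.1 m, then the turn, a rotation vector about the tool's x, y, z normalised to -1 to 1, where 1 is pi/2 rad, then the finger opening in mm, from 0 to 94. In form: [[x, y, z, ax, ay, az, gripper], ...]. A call has 1 to 12 rows; each row is the pose to reach, as a shift and turn from the pose commanded when the call began, along the tool's axes at that moment; what a row does not reach only later rows make up. A row lasts 1/12 s, in which the tool goes at most 41.7 mm and 7.16 degrees, less where a joint would pass 70% of its speed; a pose out of reach is approached as far as the arm can. A call with a number of a shift or a turn outside -1 to 1 is refused whole. A call with a gripper value outside its range is refused whole. The fingers move at their own pace and stop on an object; the grip force is fixed at half the most. Time passes only in rows, so rows that repeat a pose let the fingers close. It gives the time, the measured TCP pose, the force, the opening and the grip force at its end, in the units of the state.
- robot.get_obs(): the state, without advancing time (a new reading comes with each control period).
- robot.snapshot(name): name is "scene" or "side" or "wrist"; returns the picture (420x560x3 uint8, red, green, blue); there is no depth.
- robot.camera_params(name): a dict with "camera_matrix" (3x3 intrinsics, pixels), "rvec" (rotation vector, rad) and "tvec" (3), from world to camera coordinates, as OpenCV has them; the wrist camera has in their place "tool_from_camera" (4x4, takes a point from camera to tool coordinates, whose origin is the TCP and whose axes are the flange's). Camera axes: x right, y down, z forward; pixel columns grow to the right and rows downward; lengths in m; the calibration is good to about 2 mm. The wrist camera is an equidistant fisheye: a pixel r from the principal point sees the ray r / f radians off the axis. A picture is of the moment at which its call begins: read the wrist's pose just before it. camera_params takes no time and is no camera call.
- robot.close_job(): hands the job in; it is judged then, once.
Trained networks look in the newest picture that a camera, given by its name, has taken for a name from the list of things; names that differ only in an ending like _2 or _b are one class to them, and where a whole thing is asked for, a point or a joint stands for the part that bears it (a point fixed in the world has none). Each returns a list of dicts, best first, with "conf" (0 to 1); they miss things now and then, are a little off and sometimes report something else, mostly with a low value. They report only what shows in the picture. A call takes as long as a camera call.
- robot.find_in(thing, camera): "extent" ([centre column, centre row, width, height] in pixels, round what is visible of it).
The state is a dict: "time": time; "joint_positions": joint angles; "qvel": joint speeds; "joint_torque": joint torques, N m; "tool_pos": TCP position; "ee_rot": TCP orientation; "wrist_force": force on the tool from outside, world axes, zero at the start; "wrist_torque": the same for the moment, N m; "width": finger opening in m; "finger_force": force on a finger pad.
Only numpy, scipy, OpenCV 4.12 (cv2) and the standard library are available. Lean on these libraries where they do the work, as an engineer would, in place of code of your own. Each camera call takes 0.05 s, during which the arm holds its last target. There are 200 camera calls.

## Working session

There is one attempt and no reset: what is moved stays moved. The work goes in short steps, Python scripts to look and compute and a tool call to move; the robot and the scene stay as the last step left them, time stands still between calls to the robot, and variables do not carry over. Pictures are saved under pics/ and viewed, at most 10 in all, crops included, and the job is handed in when it is done.

Besides the shell and the picture viewer there is one more tool, called after "Call:" as name(argument=value, ...) on one line, values as JSON. servo_tool: Moves the arm, as the interface text tells. Scaled input: -1 to 1 covers 0.1 m each way for a shift and pi/2 rad each way for a turn. Its arguments: {"type":"object","properties":{"plan":{"type":"array","items":{"type":"array","items":{"type":"number"}}}},"required":["plan"]}

```bash
mkdir -p pics
python3 - <<'E'
from bench import robot
import cv2,numpy as np
ims=[]
for c in("scene","side"):
    im=robot.snapshot(c); cv2.imwrite(f"pics/{c}0.png",im[:,:,::-1])
    for t in("bin_empty","peg_empty","peg_cartons","peg_couplings"):
        print(c,t,[(np.round(d["extent"]).tolist(),round(d["conf"],2)) for d in robot.find_in(t,c)[:3]])
    p=robot.camera_params(c); R=cv2.Rodrigues(np.array(p["rvec"]))[0]; print(-R.T@np.array(p["tvec"]).ravel())
o=robot.get_obs();print(o["time"],o["tool_pos"],o["ee_rot"])
E
```

```text
scene bin_empty [([154.0, 279.0, 106.0, 135.0], 0.6)]
scene peg_empty [([169.0, 298.0, 64.0, 48.0], 0.94)]
scene peg_cartons [([385.0, 176.0, 49.0, 62.0], 0.87)]
scene peg_couplings [([279.0, 229.0, 53.0, 55.0], 0.8)]
[ 0.90397595 -0.24442184  0.80246945]
side bin_empty [([287.0, 172.0, 88.0, 84.0], 0.58)]
side peg_empty [([252.0, 151.0, 18.0, 43.0], 0.93)]
side peg_cartons [([228.0, 271.0, 12.0, 65.0], 0.84)]
side peg_couplings [([248.0, 195.0, 21.0, 53.0], 0.6)]
[0.4162216  0.8001049  0.58149605]
0.5 [ 0.23416684 -0.49765612  0.18447473] [3.14154956e+00 3.05319352e-06 4.39803698e-01]
```

View pics/scene0.png

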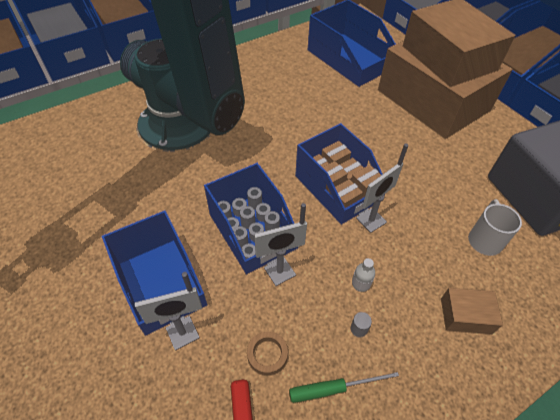

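View pics/side0.png

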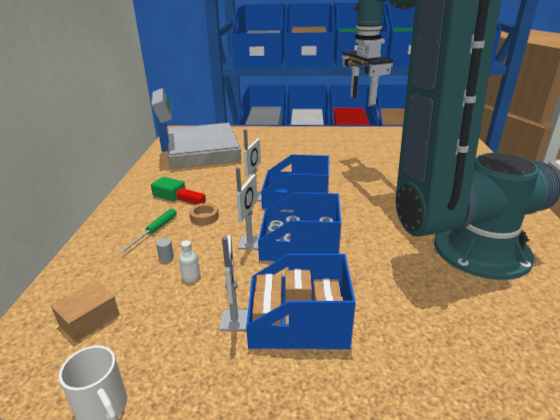

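The scene view shows the empty bin at about (154,279), with its sign plate at (169,305) and its peg near (187,283). In the side view that peg is near (246,141). I'll zoom in on both.

Run:
```python
import cv2,numpy as np
a=cv2.imread("pics/scene0.png")[205:355,95:215]; b=cv2.imread("pics/side0.png")[120:220,225:345]
cv2.imwrite("pics/crop.png",np.hstack([cv2.resize(a,None,fx=4,fy=4,interpolation=2)[:, :480],cv2.copyMakeBorder(cv2.resize(b,None,fx=2.6,fy=2.6,interpolation=2),0,340,0,0,0)]))
```

```text
(no output)
```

View pics/crop.png

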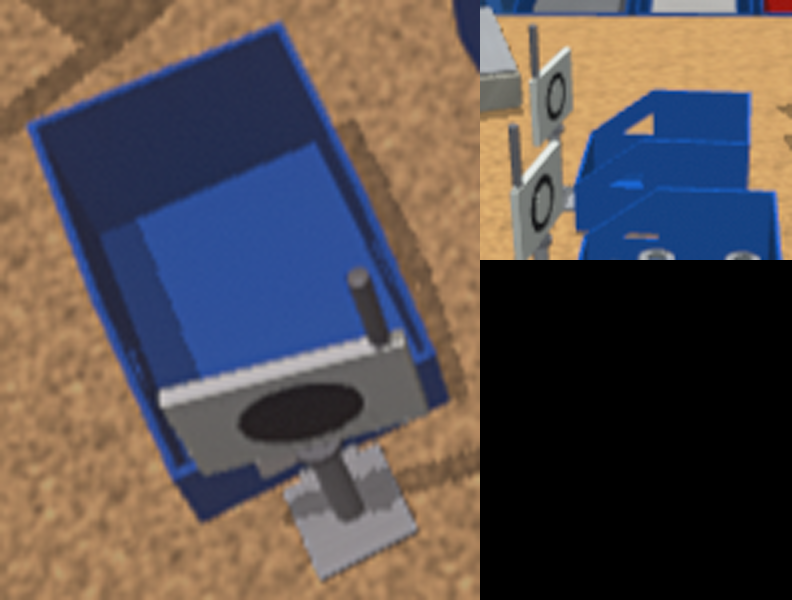

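Left crop: peg top is at scene (184.5,273.7) and peg base at (189.7,290.7). The bin's back rim corners are (103,236) and (165.5,212), and its front bottom corners are (146,335) and (207,305.5). I'll fit the bin pose and sign angle to these.

```bash
cat > fit.py <<'E'
from bench import robot
import cv2,numpy as np
from scipy.optimize import least_squares
def cam(c):
    p=robot.camera_params(c); return [np.array(p[k],float) for k in("rvec","tvec","camera_matrix")]
C={c:cam(c) for c in("scene","side")}
def proj(c,P): return cv2.projectPoints(np.array(P,float).reshape(-1,1,3),*C[c],None)[0][:,0]
def w(s,P):
    x,y,a=s; c,d=np.cos(a),np.sin(a); P=np.array(P); return np.c_[x+c*P[:,0]-d*P[:,1],y+d*P[:,0]+c*P[:,1],P[:,2]]
binP=[(-.09,-.065,.11),(-.09,.065,.11),(.09,-.065,0),(.09,.065,0),(.09,-.065,.055),(.09,.065,.055)]
f=lambda u,v:(95+u/4,205+v/4)
px=np.array([f(33,125),f(282,27),f(204,520),f(447,402),f(178,478),f(437,352)])
def peg(t,z): return (.12-.04*np.sin(t),.04*np.cos(t),z)
E
python3 - <<'E'
from fit import *
sc=np.array([f(358,275),f(379,343)])
sd=np.array([(225+(533-480)/2.6,120+27/2.6),(225+(535-480)/2.6,120+78/2.6)])
def r(s):
    pp=w(s[:3],[peg(s[3],.22),peg(s[3],.164)])
    return np.r_[(proj("scene",w(s[:3],binP))-px).ravel(),(proj("scene",pp)-sc).ravel(),(proj("side",pp)-sd).ravel()]
s=least_squares(r,[.4,-.3,0,0],loss="soft_l1"); print(s.x,np.degrees(s.x[2:]));print(np.round(r(s.x).reshape(-1,2),1))
print(w(s.x[:3],[peg(s.x[3],.192),(.12,0,.19),(.12,-.04,.192)]))
for t,(u,v) in {"coup":(279,229)}.items(): pass
E
```

```text
[ 0.43910547 -0.22731797 -0.0558013  -0.19566099] [ -3.19717899 -11.21054883]
[[-1.4 -0.8]
 [ 0.4 -2. ]
 [-0.6  0.7]
 [ 1.1 -0.1]
 [-1.3  0.4]
 [ 0.1  0.4]
 [ 0.2 -0.2]
 [ 0.6 -0.9]
 [-0.8 -0.8]
 [-0.4 -0.1]]
[[ 0.56887151 -0.19526867  0.192     ]
 [ 0.55891869 -0.23401065  0.19      ]
 [ 0.5566878  -0.27394839  0.192     ]]
```

Call:
servo_tool(plan=[[0.3, -0.1, -0.85, 0, 0, 0, 40], [0.7, -0.2, -0.85, 0, 0, 0, 40], [1, -0.3, -0.85, 0, 0, 0, 40], [1, -0.3, -0.85, 0, 0, 0, 40]])

```text
time: 0.83
tool_pos: [0.3147, -0.4266, 0.2734]
ee_rot: [3.136, -0.002, 0.442]
wrist_force: [0.5, -0.3, 0.1]
width: 0.0709
finger_force: 0.0
```

Call:
servo_tool(plan=[[0.4, -0.1, 0, 0, 0, 0, 40], [0.8, -0.2, 0, 0, 0, 0, 40], [1, -0.3, 0, 0, 0, 0, 40]])

```text
time: 1.08
tool_pos: [0.3924, -0.3559, 0.2697]
ee_rot: [3.141, -0.002, 0.443]
wrist_force: [-0.7, 0.1, -0.2]
width: 0.0506
finger_force: 0.0
```

Call:
servo_tool(plan=[[0.4, -0.1, 0, 0, 0, 0, 40], [0.8, -0.2, 0, 0, 0, 0, 40], [1, -0.3, 0, 0, 0, 0, 40]])

```text
time: 1.33
tool_pos: [0.47, -0.2859, 0.2691]
ee_rot: [-3.141, -0.002, 0.443]
wrist_force: [0.5, 0.1, -0.9]
width: 0.0399
finger_force: 0.0
```

Call:
servo_tool(plan=[[0.4, -0.1, 0, 0, 0, -0.3, 40], [0.8, -0.2, 0, 0, 0, -0.3, 40], [0.9, -0.3, 0, 0, 0, -0.3, 40], [0.9, -0.3, 0, 0, 0, -0.3, 40], [0.9, -0.3, 0, 0, 0, -0.3, 40]])

```text
time: 1.75
tool_pos: [0.5367, -0.2218, 0.2692]
ee_rot: [-3.141, 0.0, 0.915]
wrist_force: [-0.6, -0.9, 0.1]
width: 0.0401
finger_force: 0.0
```

Call:
servo_tool(plan=[[0.2, 0.05, 0, 0, 0, -0.08, 40], [0.4, 0.09, 0, 0, 0, -0.16, 40], [0.4, 0.09, 0, 0, 0, -0.24, 40], [0.4, 0.09, 0, 0, 0, -0.32, 40], [0.4, 0.09, 0, 0, 0, -0.4, 40], [0.4, 0.09, 0, 0, 0, -0.48, 40], [0.4, 0.09, 0, 0, 0, -0.48, 40], [0.4, 0.09, 0, 0, 0, -0.48, 40]])

```text
time: 2.42
tool_pos: [0.5673, -0.1976, 0.2696]
ee_rot: [3.141, 0.0, 1.659]
wrist_force: [1.7, -0.7, 0.1]
width: 0.04
finger_force: 0.0
```

Run:
```python
from fit import *
from scipy.spatial.transform import Rotation as Ro
o=robot.get_obs(); im=robot.snapshot("wrist"); p=robot.camera_params("wrist"); print(p)
print(o["tool_pos"],o["ee_rot"],o["joint_positions"])
print(robot.find_in("peg_empty","wrist"))
R=Ro.from_euler("xyz",o["ee_rot"]).as_matrix(); T=np.array(p["tool_from_camera"]); K=np.array(p["camera_matrix"])
def pj(P):
    q=T[:3,:3].T@(R.T@(np.array(P)-o["tool_pos"])-T[:3,3]); th=np.arctan2(np.hypot(*q[:2]),q[2]); n=q[:2]/np.hypot(*q[:2])
    return K[:2,2]+K[0,0]*th*n
big=cv2.resize(im[:,:,::-1],None,fx=1.4,fy=1.4)
for P in [(.5689,-.1953,.22),(.5689,-.1953,.164)]:
    u=pj(P);print(u);cv2.drawMarker(big,tuple(int(a*1.4) for a in u),(0,0,255),0,10)
cv2.imwrite("pics/w1.png",big)
```

```text
{'camera_matrix': array([[325.1922621 ,   0.        , 282.7769009 ],
       [  0.        , 325.1922621 , 207.91021303],
       [  0.        ,   0.        ,   1.        ]]), 'tool_from_camera': array([[ 9.45292302e-04, -9.60128201e-01, -2.79558481e-01,
         8.17958641e-02],
       [ 9.99999497e-01,  8.14226267e-04,  5.84958914e-04,
        -1.13324235e-03],
       [-3.34011691e-04, -2.79558893e-01,  9.60128488e-01,
        -1.99029667e-01],
       [ 0.00000000e+00,  0.00000000e+00,  0.00000000e+00,
         1.00000000e+00]])}
[ 0.56731893 -0.19756319  0.26960948] [3.14143126e+00 2.96093109e-04 1.65939032e+00] [-4.29353840e-01  2.02867687e-01  1.07314465e+00 -1.85327429e-04
  1.86529349e+00 -5.18001674e-01]
[{'extent': [269.4, 226.8, 39.3, 100.3], 'conf': 0.61}]
[286.19235283 216.60890596]
[285.58033117 198.93704281]
```

View pics/w1.png

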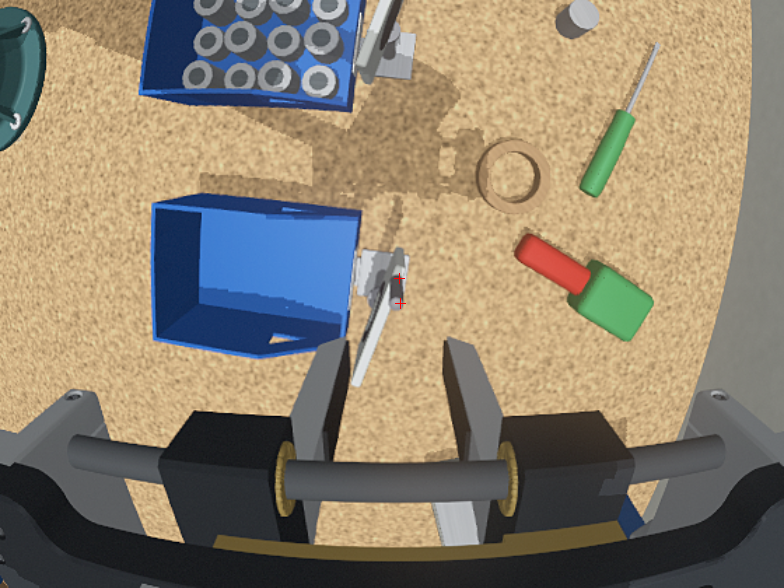

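The projected peg points (red) fall on the peg, at about (400,303) at the top. The open jaws straddle it and nothing is close by, so I'll descend and grip.

Call:
servo_tool(plan=[[0.02, 0.01, 0.3, 0, 0, 0, 40], [0.02, 0.01, 0.6, 0, 0, 0, 40], [0.02, 0.01, 0.76, 0, 0, 0, 40], [0.02, 0.01, 0.76, 0, 0, 0, 40], [0.02, 0.01, 0.76, 0, 0, 0, 25], [0.02, 0.01, 0.76, 0, 0, 0, 12], [0.02, 0.01, 0.76, 0, 0, 0, 4], [0.02, 0.01, 0.76, 0, 0, 0, 4], [0.02, 0.01, 0.76, 0, 0, 0, 4], [0.02, 0.01, 0.76, 0, 0, 0, 4]])

```text
time: 3.35
tool_pos: [0.5688, -0.1953, 0.195]
ee_rot: [3.14, 0.002, 1.665]
wrist_force: [0.2, -0.4, 2.3]
width: 0.0068
finger_force: 30.0
```

Call:
servo_tool(plan=[[0, 0, 0, 0, 0, 0, 4], [0, 0, 0, 0, 0, 0, 4], [0, 0, 0, 0, 0, 0, 4], [0, 0, 0, 0, 0, 0, 4]])

```text
time: 3.68
tool_pos: [0.5688, -0.1953, 0.1949]
ee_rot: [3.14, 0.002, 1.665]
wrist_force: [-0.9, -0.8, 4.8]
width: 0.0066
finger_force: 30.0
```

Run:
```python
from fit import *
o=robot.get_obs();print(o["tool_pos"],o["ee_rot"],o["width"],o["finger_force"])
d=np.array([.5589,-.2340])-o["tool_pos"][:2];y=o["ee_rot"][2]
print("r",np.hypot(*d)); c=.04*d/np.hypot(*d); x,yy=np.cos(y)*c[0]+np.sin(y)*c[1],np.sin(y)*c[0]-np.cos(y)*c[1]
a=np.degrees(np.arctan2(-d[1],-d[0])); print("to go",a+93.2)
for t in np.arange(1,13)*7:
    s=np.radians(t);print([round(v,2) for v in (10*(x-np.cos(s)*x+np.sin(s)*yy),10*(yy-np.sin(s)*x-np.cos(s)*yy),t/90)])
```

```text
[ 0.56879792 -0.19525263  0.19490596] [3.13965881e+00 1.55075263e-03 1.66477808e+00] 0.0066480528770764356 30.004135966300964
r 0.03999159090978082
to go 168.87036881582804
[np.float64(-0.02), np.float64(0.04), np.float64(0.08)]
[np.float64(-0.04), np.float64(0.09), np.float64(0.16)]
[np.float64(-0.07), np.float64(0.13), np.float64(0.23)]
[np.float64(-0.11), np.float64(0.16), np.float64(0.31)]
[np.float64(-0.15), np.float64(0.19), np.float64(0.39)]
[np.float64(-0.19), np.float64(0.22), np.float64(0.47)]
[np.float64(-0.23), np.float64(0.24), np.float64(0.54)]
[np.float64(-0.28), np.float64(0.25), np.float64(0.62)]
[np.float64(-0.33), np.float64(0.26), np.float64(0.7)]
[np.float64(-0.37), np.float64(0.27), np.float64(0.78)]
[np.float64(-0.42), np.float64(0.26), np.float64(0.86)]
[np.float64(-0.47), np.float64(0.25), np.float64(0.93)]
```

Width reads 6.6 mm, less than the 9 mm peg. I'll check the grip before turning.

Run:
```python
from fit import *
im=robot.snapshot("wrist"); a=im[180:400,180:390,::-1]
b=robot.snapshot("scene")[190:340,90:260,::-1]
cv2.imwrite("pics/g1.png",np.hstack([cv2.resize(a,(420,440)),cv2.resize(b,(380,440))[:,:380]]))
```

```text
(no output)
```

View pics/g1.png

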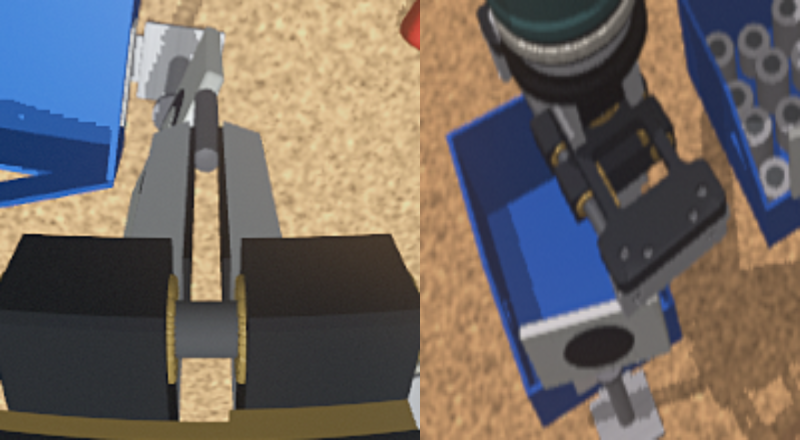

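Run:
```python
from fit import *
p=robot.camera_params("wrist");T=np.array(p["tool_from_camera"]); K=np.array(p["camera_matrix"])
def pj(P):
    q=T[:3,:3].T@(np.array(P)-T[:3,3]); th=np.arctan2(np.hypot(*q[:2]),q[2]); n=q[:2]/np.hypot(*q[:2])
    return (K[:2,2]+K[0,0]*th*n-180)*2
print("full px in crop coords")
for n,P in {"pegtop if x=0":(0,0,-.025),"pegtop x=5":(.005,0,-.025),"pegtop x=10":(.010,0,-.025),"tip front edge L":(.008,-.0033,.017),"tip front edge R":(.008,.0033,.017),"pegbase x=0":(0,0,.031),"pegbase x=10":(.01,0,.031)}.items(): print(n,pj(P).round())
```

```text
full px in crop coords
pegtop if x=0 [209. 157.]
pegtop x=5 [209. 142.]
pegtop x=10 [209. 126.]
tip front edge L [199.  86.]
tip front edge R [218.  86.]
pegbase x=0 [208.  94.]
pegbase x=10 [208.  68.]
```

Run:
```python
from fit import *
im=robot.snapshot("wrist"); p=robot.camera_params("wrist");T=np.array(p["tool_from_camera"]); K=np.array(p["camera_matrix"])
def pj(P):
    q=T[:3,:3].T@(np.array(P)-T[:3,3]); th=np.arctan2(np.hypot(*q[:2]),q[2]); n=q[:2]/np.hypot(*q[:2])
    return (K[:2,2]+K[0,0]*th*n-[240,180])*7
a=cv2.resize(im[180:265,240:340,::-1],None,fx=7,fy=7,interpolation=2)
for x in(-.008,.008):
  for z,col in((.017,(0,0,255)),(0,(0,255,0)),(-.019,(255,0,0))):
    for y in(-.0033,.0033): cv2.drawMarker(a,tuple(int(v) for v in pj((x,y,z))),col,0 if x<0 else 1,14)
cv2.imwrite("pics/g2.png",a)
```

```text
(no output)
```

View pics/g2.png

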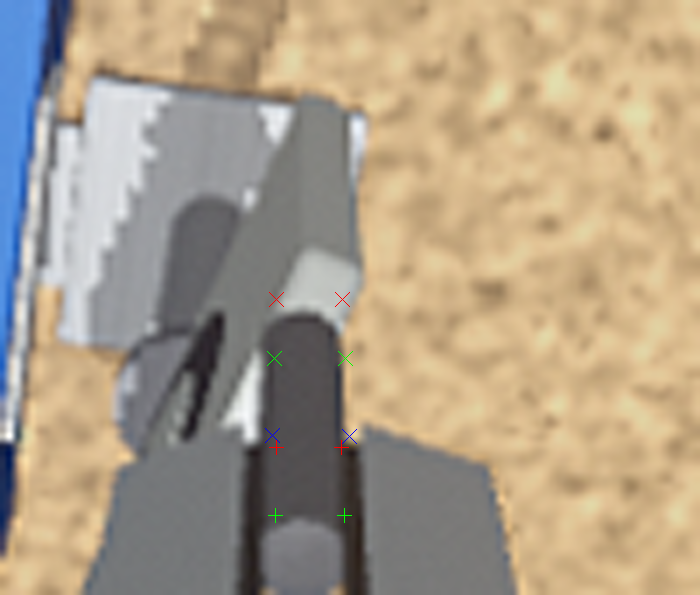

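Call:
servo_tool(plan=[[0, 0, 0, 0, 0, 0, 16], [0, 0, 0, 0, 0, 0, 16], [0.06, 0, 0, 0, 0, 0, 16], [0.06, 0, 0, 0, 0, 0, 16], [0.06, 0, 0, 0, 0, 0, 4], [0.06, 0, 0, 0, 0, 0, 4], [0.06, 0, 0, 0, 0, 0, 4], [0.06, 0, 0, 0, 0, 0, 4]])

```text
time: 4.5
tool_pos: [0.5678, -0.1883, 0.193]
ee_rot: [-3.141, -0.001, 1.666]
wrist_force: [0.0, 1.0, -0.9]
width: 0.0057
finger_force: 29.6
```

Run:
```python
from fit import *
im=robot.snapshot("wrist"); 
a=cv2.resize(im[180:265,240:340,::-1],None,fx=7,fy=7,interpolation=2)
cv2.imwrite("pics/g3.png",a);o=robot.get_obs();print(o["tool_pos"],o["ee_rot"],o["width"],o["finger_force"],o["wrist_force"])
```

```text
[ 0.56781165 -0.18831798  0.19300878] [-3.14121238e+00 -1.24564751e-03  1.66550223e+00] 0.0056187176206274215 29.56755705177784 [ 0.80442375  1.93845163 -2.39374691]
```

View pics/g3.png

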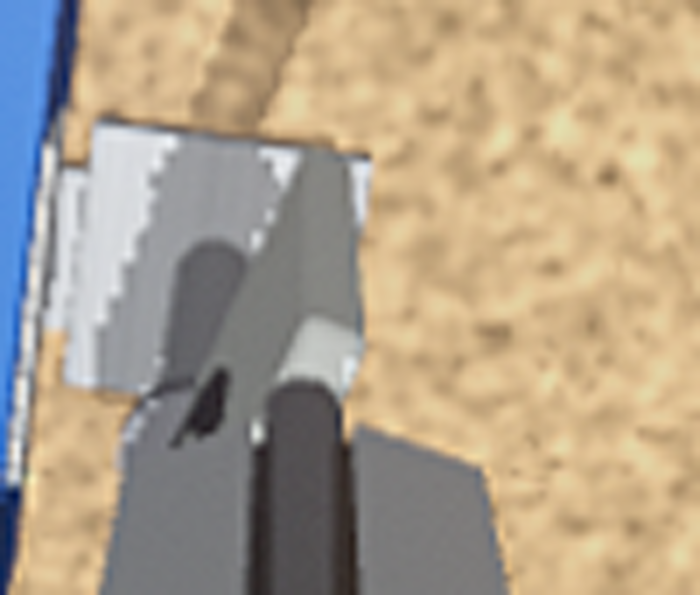

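The gap narrowed when I shifted toward +x, so the original centring was better and the pads are just soft. I'll go back and grip there.

Call:
servo_tool(plan=[[0, 0, 0, 0, 0, 0, 16], [0, 0, 0, 0, 0, 0, 16], [-0.07, 0, 0, 0, 0, 0, 16], [-0.07, 0, 0, 0, 0, 0, 16], [-0.07, 0, 0, 0, 0, 0, 4], [-0.07, 0, 0, 0, 0, 0, 4], [-0.07, 0, 0, 0, 0, 0, 4], [-0.07, 0, 0, 0, 0, 0, 4]])

```text
time: 5.22
tool_pos: [0.5685, -0.1963, 0.1936]
ee_rot: [3.141, 0.001, 1.665]
wrist_force: [-0.5, -1.4, -1.3]
width: 0.0071
finger_force: 30.0
```

Call:
servo_tool(plan=[[-0.02, 0.04, 0, 0, 0, 0.08, 4], [-0.04, 0.09, 0, 0, 0, 0.16, 4], [-0.07, 0.13, 0, 0, 0, 0.23, 4], [-0.11, 0.16, 0, 0, 0, 0.31, 4]])

```text
time: 5.55
tool_pos: [0.5848, -0.2061, 0.1936]
ee_rot: [-3.14, 0.002, 1.173]
wrist_force: [-1.8, -1.1, 0.6]
width: 0.0069
finger_force: 30.0
```

Call:
servo_tool(plan=[[-0.02, 0.04, 0, 0, 0, 0.08, 4], [-0.04, 0.09, 0, 0, 0, 0.16, 4], [-0.07, 0.13, 0, 0, 0, 0.23, 4], [-0.11, 0.16, 0, 0, 0, 0.31, 4], [-0.15, 0.19, 0, 0, 0, 0.39, 4], [-0.19, 0.22, 0, 0, 0, 0.47, 4], [-0.23, 0.24, 0, 0, 0, 0.54, 4], [-0.28, 0.25, 0, 0, 0, 0.62, 4], [-0.33, 0.26, 0, 0, 0, 0.7, 4], [-0.37, 0.27, 0, 0, 0, 0.78, 4], [-0.42, 0.26, 0, 0, 0, 0.86, 4], [-0.47, 0.25, 0, 0, 0, 0.93, 4]])

```text
time: 6.55
tool_pos: [0.5896, -0.2581, 0.1936]
ee_rot: [-3.141, 0.002, -0.288]
wrist_force: [-3.0, 0.5, 0.5]
width: 0.0066
finger_force: 30.0
```

Call:
servo_tool(plan=[[-0.02, 0.04, 0, 0, 0, 0.08, 4], [-0.04, 0.09, 0, 0, 0, 0.16, 4], [-0.07, 0.13, 0, 0, 0, 0.23, 4], [-0.11, 0.16, 0, 0, 0, 0.31, 4], [-0.15, 0.19, 0, 0, 0, 0.39, 4], [-0.19, 0.22, 0, 0, 0, 0.47, 4], [-0.23, 0.24, 0, 0, 0, 0.54, 4], [-0.28, 0.25, 0, 0, 0, 0.62, 4], [-0.29, 0.25, 0, 0, 0, 0.64, 4], [-0.29, 0.25, 0, 0, 0, 0.64, 4], [-0.29, 0.25, 0, 0, 0, 0.64, 4]])

```text
time: 7.47
tool_pos: [0.5549, -0.2752, 0.1936]
ee_rot: [3.14, -0.001, -1.287]
wrist_force: [-3.8, -4.5, 0.6]
width: 0.0071
finger_force: 30.0
```

Call:
servo_tool(plan=[[0, 0, 0, 0, 0, 0, 25], [0, 0, 0, 0, 0, 0, 30], [0, 0, 0, 0, 0, 0, 30], [0, 0, 0, 0, 0, 0, 30], [0, 0, -0.3, 0, 0, 0, 30], [0, 0, -0.6, 0, 0, 0, 30], [0, 0, -0.9, 0, 0, 0, 30], [0, 0, -1, 0, 0, 0, 30], [0, 0, -1, 0, 0, 0, 30]])

```text
time: 8.22
tool_pos: [0.5572, -0.2746, 0.2976]
ee_rot: [-3.136, -0.006, -1.287]
wrist_force: [0.1, -1.0, 0.3]
width: 0.0305
finger_force: 0.0
```

Run:
```python
from fit import *
a=robot.snapshot("scene")[:,:,::-1]; b=robot.snapshot("side")[110:220,215:345,::-1]; c=robot.snapshot("wrist")[:,:,::-1]
print([(d["extent"],d["conf"]) for t in("peg_cartons","peg_couplings") for d in robot.find_in(t,"side")[:1]])
s=(.43911,-.22732,-.0558)
pk=[tuple(int(v) for v in q) for q in proj("side",w(s,[(.12,-.04,.22),(.12,-.04,.164)]))]; print(pk, proj("scene",w(s,[(.12,-.04,.22),(.12,-.04,.164)])))
a=cv2.resize(a[190:400,80:300],(400,382)); b=cv2.resize(b,(400,338))
c=cv2.resize(c,(400,300)); cv2.imwrite("pics/end.png",np.hstack([cv2.copyMakeBorder(a,0,218,0,0,0),np.vstack([c,cv2.resize(b,(400,300))])])[:600])
```

```text
[([229.3, 270.4, 18.7, 69.5], 0.93), ([247.9, 195.5, 19.9, 49.4], 0.59)]
[(252, 119), (253, 138)] [[132.7310795  292.18746694]
 [141.97978921 307.66153933]]
```

View pics/end.png

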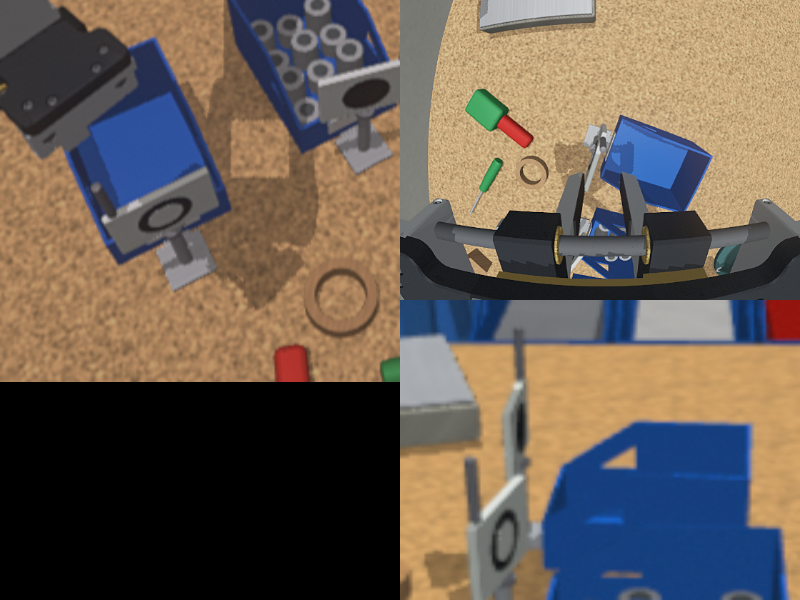

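The ring faces out and the plate is parallel to the bin front. The peg is at side (254,121), against (252,119) predicted. The other signs are unmoved and the gripper is clear.

```bash
python3 -c "
from bench import robot
print(robot.close_job())"
```

```text
the job is handed in; nothing more can be done
None
```

I turned the empty bin's sign half a turn so its ring faces out, square with the bin's front to within what the cameras show; the other two signs look unmoved, and I handed the job in with the gripper clear (the hand-in gave no verdict).

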